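# Close up the battery bay of a portable meter and hold its cover down

### The arm

A 6-joint arm with a two-finger parallel gripper is mounted at the origin on the work surface. World frame = base frame: x ahead of the robot, y to its left, z up, the work surface at z = 0. Lengths are in m, angles in degrees, forces in N, time in s.
With the tool pointing down it reaches from about 0.4 to 0.825 m from the base axis. Payload 7 kg.
Tool frame: the origin (TCP) lies at the very end of the fingers, on their centre line; the grasp point (between the pads) lies 19 mm behind it (r.hold_point_z is the distance from the TCP to the grasp point, in m); z points along the fingers, y is the direction in which the jaws open and shut (so a half turn about z gives the same grasp; the last joint's range is limited). The gripper opens to 88 mm and grips with 3 to 60 N. Pads are 19 mm wide; open, the fingers measure 130 mm over their backs; the gripper's body (78 mm by 193 mm) begins 47 mm behind the grasp point.
Start: joints at [87.038, 20.546, 0.682, 0, -70.136, -16.507], TCP at [0.225, 0.636, 0.227] pointing down, gripper open.
Joint ranges: [-176.03, 176.03], [-82.01, 121.73], [-58.28, 71.71], [-173.87, 95.51], [-174.79, -0.11], [-173.66, 173.66]. Speed limits (degrees/s): [136.94, 136.94, 172.46, 180, 180, 180].

### API

Orientations are given as [roll, pitch, yaw] about the fixed x, y, z axes, in that order (R = Rz(yaw) Ry(pitch) Rx(roll)).
In Python, from plant import r gives the robot as it stands. The module is installed in compiled form; this text tells all that it offers.
- The arm moves only by the shell command python3 -m inch 'ROWS' [FORCE]. ROWS is text: rows parted by semicolons, each of 7 numbers parted by spaces: the shift along the tool's x, y, z in m, then the turn, a rotation vector about the tool's x, y, z in rad, then the opening, from 0 (shut) to 1 (fully open). In form: tx ty tz ax ay az jaw; .... A call has 1 to 20 rows; each row shifts and turns the commanded pose from where the row before left it, along the tool's axes as they then stand; what a row does not reach is not made up. A row lasts 1/12 s, in which the tool goes at most 41.7 mm and 7.16 degrees, less where a joint would pass 70% of its speed; a pose out of reach is approached as far as the arm can. A call with a gripper value outside its range is refused whole. The fingers move at their own pace and stop on an object; FORCE is the grip in N (left out, the last holds). Time passes only in rows, so rows that do not move let the fingers close. It gives the time, the measured TCP pose, the force and the opening at its end, in the units of the state.
- r.get_state(): the state, without advancing time (a new reading comes with each control period).
- r.capture(name): name is "scene" or "top"; returns the picture (400x640x3 uint8, red, green, blue); there is no depth.
- r.camera_params(name): a dict with "vfov" (degrees; the focal length in pixels is half the picture's height over the tangent of half this angle, whatever the lens; pixels are square), "cx", "cy" (the principal point, pixels), "distortion" ([k1, k2, p1, p2, k3] as OpenCV has them; the pictures are not rectified), "R" (3x3) and "t" (3): a world point X has camera coordinates R X + t. Camera axes: x right, y down, z forward; pixel columns grow to the right and rows downward; lengths in m; the calibration is good to about 2 mm. A picture is of the moment at which its call begins. camera_params takes no time and is no camera call.
- r.close_job(): hands the job in, once; it reports no verdict.
Trained networks look in the newest picture that a camera, given by its name, has taken for a name from the list of things; names that differ only in an ending like _2 or _b are one class to them, and where a whole thing is asked for, a point or a joint stands for the part that bears it (a point fixed in the world has none). Each returns a list of dicts, best first, with "p" (0 to 1); they miss things now and then, are a little off and sometimes report something else, mostly with a low value. They report only what shows in the picture. A call takes as long as a camera call.
- r.recognise(target, camera): "xy" ([column, row] in pixels, amid what is visible of it).
The state is a dict: "time_s": time; "joints": joint angles; "qd": joint speeds; "joint_torque": joint torques, N m; "tcp_pos": TCP position; "eef_rot": TCP orientation; "contact_force": force on the tool from outside, world axes, zero at the start; "moment": the same for the moment, N m; "gripper_width": finger opening in m.
Only numpy, scipy, OpenCV 4.12 (cv2) and the standard library are available. Lean on these libraries where they do the work, as an engineer would, in place of code of your own. Each camera call takes 0.05 s, during which the arm holds its last target.

### The job

Lift the lid of the blue portable meter gently by its handle, without slamming it, right over until it rests on its stop and stays open by itself. Then turn the round quarter-turn fastener on the aluminium battery cover until its slot lines up with the two red marks, push the cover down flush into its frame against its springy seal, and finish while still holding it pressed there, so that I can put in the two corner screws. Leave the other things on the bench where they are.

Things in the scene. Friction and masses are not known exactly. Their poses are not given: they have to be found in the camera images.
- case: the blue carrying case of the portable meter, 190 mm deep (its x) by 280 mm wide (its y) and 112 mm high with the lid shut; fixed to the bench. Origin: centre of its underside on the bench; -x is its front (handle side), +x its hinge side, z up. Rim of the base 78 mm, deck 74 mm above the bench. The open deck carries display, keypad and posts in its +y half (up to 17 mm high) and the battery cover in its -y half
- lid (a joint): angle of the lid: 0 shut, grows as it opens, 1.83 rad resting on its stop (15 degrees past upright). Mass about 0.4 kg; the hinge is lightly damped: below about 1.35 rad the lid falls shut when let go, beyond that it goes over to the stop by itself
- lid_handle (a point): middle of the lid's handle: a black round bar 12 mm in diameter, 98 mm long along the case's y, parallel to the hinge, 40 mm in front of the lid's front face, joined to it at both ends; 95 mm above the bench when shut. Being round it can turn between fingers that keep pointing down while the lid swings. It moves with the lid
- lid_hinge (a point): middle of the lid's hinge line, at the case's +x rim, 78.5 mm above the bench; the hinge axis runs along the case's y, and the handle's middle lies 230 mm from it in front and 17 mm above it when shut
- cover (a joint): tilt of the battery cover about its rear edge: 0 flush, pressed fully home in its frame; 0.075 rad at rest, lifted by its springy seal. Pushing it home and holding it takes about 7 N down on the fastener head (more, nearer the rear edge). With the slot of the fastener out of line (more than about 10 degrees) the stud's cross pin stops it half-way, at 0.03 to 0.04 rad
- cover_edge (a point): middle of the cover's free front edge, on its top face. The cover is a bright aluminium plate 105 mm (along the case's x) by 118 mm (along y), 4 mm thick, under the shut lid; tabs hold its rear edge (+x side) and it tilts about that. The edge is about 8 mm up at rest and goes down flush with the deck, 74 mm above the bench
- marks (a point): point on the cover's top face under the centre of the fastener head, half-way between the two red marks, which lie 31 mm from it on either side along this frame's y (parallel to the cover's front edge and the hinge); 77 mm from the cover's rear edge, 28 mm from its front edge; x and z as the cover's
- head (a point): centre of the fastener's round knurled steel head, 36 mm in diameter, standing 18.6 mm above the cover (from its top face; this point is 10 mm above that face); its own y runs along the dark slot across its top, z up. It turns in the cover with light friction, any way and any number of turns
- stud (a joint): turn of the fastener in the cover: 0 with the slot in line with the red marks, positive anticlockwise seen from above; a half turn (3.14) more or less is in line just the same. It starts between 0.6 and 2.5 rad
- driver: screwdriver with red handle, 190 mm long, lying on the bench: leave alone
- screw_dish: white dish, 72 mm across and 20 mm high, with two screws: leave alone
- battery: old battery pack, 92 by 58 by 30 mm, grey and yellow: leave alone
- cell: white plating cell with two metal plates, 130 by 100 mm, 110 mm high: leave alone
- flask: glass conical flask, 82 mm across, 130 mm high: leave alone
- beaker: clear plastic beaker, 72 mm across, 95 mm high: leave alone
- red_bottle: red plastic bottle, 72 mm across, 170 mm high: leave alone

How it is judged:
By the outcome, as a careful person would: the job done as asked, in the order asked, and still so for the second after the job is handed in, while the arm keeps its last pose, push and grip.
It also fails if it takes over 61 s, if anything falls off the work surface, if the arm or the gripper's body presses on something with over 40 N, if the wrist force passes 120 N, or if a joint passes its speed limit or range.

## Working session

There is one attempt and no reset: what is moved stays moved. The work goes in short steps, Python scripts to look and compute and a shell command to move; the robot and the scene stay as the last step left them, time stands still between calls to the robot, and variables do not carry over. Pictures are saved under pics/ and viewed, and the job is handed in when it is done.

```bash
mkdir -p pics
python3 - <<'E'
from plant import r
import cv2
for n in ("scene","top"):
    im=r.capture(n); cv2.imwrite(f"pics/{n}0.png",im[:,:,::-1])
    p=r.camera_params(n); print(n,p)
    for t in ("case","lid_handle","lid_hinge","driver","cell","flask","beaker","red_bottle","battery","screw_dish"):
        print(t,[(d['xy'],round(d['p'],2)) for d in r.recognise(t,n)][:2])
print(r.get_state(), r.hold_point_z)
E
```

```text
scene {'vfov': 55.27699031056524, 'cx': 317.5645763731147, 'cy': 201.55143004360593, 'distortion': array([-0.02062167,  0.        ,  0.        ,  0.        ,  0.        ]), 'R': array([[-7.25836782e-01,  6.87866954e-01,  1.38643941e-04],
       [ 4.70037079e-01,  4.96129973e-01, -7.30013832e-01],
       [-5.02221176e-01, -5.29805723e-01, -6.83432357e-01]]), 't': array([ 0.45685265, -0.1734661 ,  1.29236964])}
case [([329.5, 202.2], 0.78)]
lid_handle [([331.9, 189.6], 0.66)]
lid_hinge [([327.5, 192.0], 0.58)]
driver [([277.3, 167.6], 0.65)]
cell [([236.2, 143.8], 0.75), ([330.8, 189.8], 0.59)]
flask [([214.2, 173.4], 0.72)]
beaker [([414.4, 322.6], 0.94)]
red_bottle [([258.9, 121.8], 0.63)]
battery [([499.7, 285.5], 0.86), ([273.5, 168.9], 0.35)]
screw_dish [([256.7, 196.5], 0.67), ([503.4, 282.4], 0.34)]
top {'vfov': 51.55489382221015, 'cx': 322.12911474319776, 'cy': 201.60666053717335, 'distortion': array([0.02021107, 0.        , 0.        , 0.        , 0.        ]), 'R': array([[ 0.02421938, -0.9997015 , -0.00321358],
       [-0.99795248, -0.02398641, -0.05929172],
       [ 0.05919
[... 388 characters left out ...]
ish [([369.9, 186.4], 0.67)]
{'time_s': 1.1, 'joints': array([ 8.70360615e+01,  2.05465145e+01,  6.81795813e-01, -1.01067173e-03,
       -7.01352461e+01, -1.65078404e+01]), 'qd': array([ 0.02023131,  0.00298419, -0.0177596 ,  0.08233693,  0.04088133,
        0.11185214]), 'joint_torque': array([ 2.65814788e-04, -5.82400811e+01,  2.93302792e+01,  7.00228125e+00,
        1.22243981e-02, -2.43853509e-05]), 'tcp_pos': array([0.22499992, 0.63637303, 0.22655508]), 'eef_rot': array([ 1.79999764e+02,  9.21355242e-04, -1.94721224e+01]), 'contact_force': array([-0.54861582, -0.59996605,  0.55497196]), 'moment': array([ 0.02693755,  0.02496327, -0.04725853]), 'gripper_width': 0.0876958395370043} 0.0188
```

View pics/scene0.png

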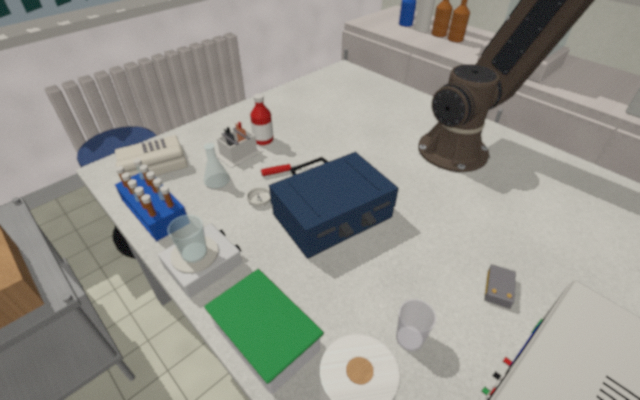

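View pics/top0.png

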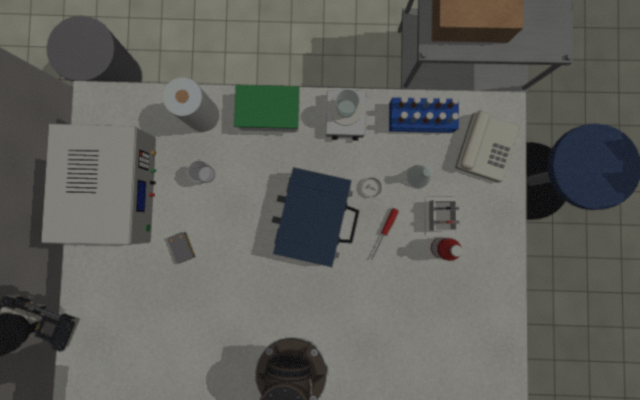

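```bash
cat > h.py <<'E'
import numpy as np, cv2
from plant import r
def K(n):
    p=r.camera_params(n); f=200/np.tan(np.radians(p['vfov']/2))
    return np.array([[f,0,p['cx']],[0,f,p['cy']],[0,0,1.]]),np.array(p['distortion']),np.array(p['R']),np.array(p['t'])
def back(n,uv,z):
    k,d,R,t=K(n); u=cv2.undistortPoints(np.array([[uv]],float),k,d)[0,0]
    ray=R.T@np.array([u[0],u[1],1]); c=-R.T@t
    return c+ray*(z-c[2])/ray[2]
def proj(n,X):
    k,d,R,t=K(n); return cv2.projectPoints(np.array(X,float).reshape(-1,3),cv2.Rodrigues(R)[0],t,k,d)[0][:,0]
def crop(n,im,c0,r0,w,h,s,name):
    cv2.imwrite(name,cv2.resize(im[r0:r0+h,c0:c0+w,::-1],None,fx=s,fy=s,interpolation=cv2.INTER_CUBIC))
E
python3 - <<'E'
from h import *
im=cv2.imread("pics/top0.png")[:,:,::-1]
crop("top",im,260,155,110,120,5,"pics/c1.png")
im2=cv2.imread("pics/scene0.png")[:,:,::-1]
crop("s",im2,250,140,160,120,5,"pics/c2.png")
E
```

```text
(no output)
```

View pics/c1.png

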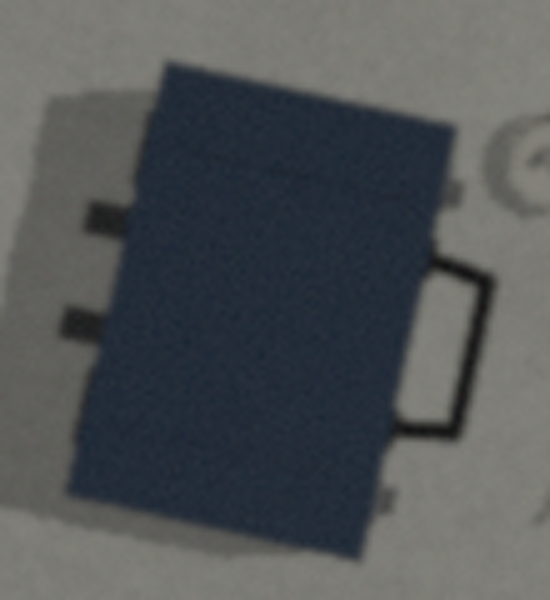

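View pics/c2.png

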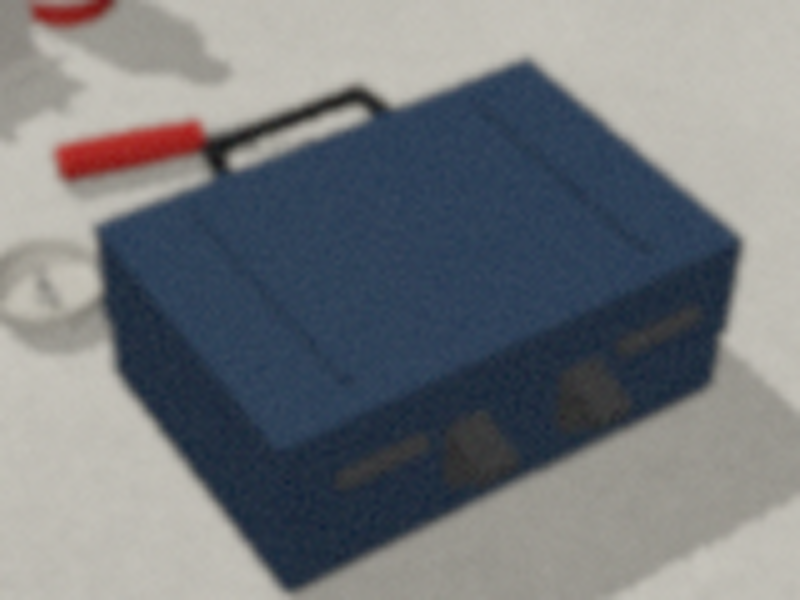

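The top view shows the lid corners at about (293,167), (351,180), (332,267), (273,254), with the handle to the right at about (358,211)-(351,241). The case's front faces world −y.

Run:
```python
from h import *
from scipy.optimize import least_squares
f=lambda u,o:[(u[0]+.5)/5-.5+o[0],(u[1]+.5)/5-.5+o[1]]
T=[f(u,(260,155)) for u in [(166,62),(457,127),(361,560),(68,495)]]
S=[f(u,(250,140)) for u in [(278,450),(100,228),(528,60),(740,240)]]
# case corners (x,y): order in T: far/hinge(+x,-y), (-x,-y),(-x,+y),(+x,+y)
for t,s in zip(T,S): print(t,back("top",t,.112),s,back("scene",s,.112))
C=np.array([[.095,-.14,.112],[-.095,-.14,.112],[-.095,.14,.112],[.095,.14,.112]])
H=np.array([[-.135,-.049,.095],[-.135,.049,.095]])
Hp=[f(u,(260,155)) for u in [(490,278),(459,430)]]
def W(q,P):
    c,s=np.cos(q[2]),np.sin(q[2]); return np.c_[q[0]+c*P[:,0]-s*P[:,1],q[1]+s*P[:,0]+c*P[:,1],P[:,2]]
def res(q,w=(1,1)): return np.concatenate([w[0]*(proj("top",W(q,C))-T).ravel(),w[0]*(proj("top",W(q,H))-Hp).ravel(),w[1]*(proj("scene",W(q,C))-S).ravel()])
for w in((1,0),(0,1),(1,1)):
    o=least_squares(lambda q:res(q,w),[.5,.05,1.4]); print(w,o.x,np.degrees(o.x[2]),np.round(o.fun,1))
q=o.x
P=np.array([[-.135,0,.095],[.095,0,.0785]]);print(W(q,P))
# marks: rear edge unknown
print(proj("top",W(q,H)),Hp, proj("scene",W(q,H)))
```

```text
[292.8, 167.0] [0.67218073 0.00569914 0.112     ] [305.2, 229.6] [0.67374209 0.00558925 0.112     ]
[351.0, 180.0] [ 0.63542198 -0.17835639  0.112     ] [269.6, 185.2] [ 0.63607173 -0.17349379  0.112     ]
[331.8, 266.6] [ 0.36396463 -0.12419532  0.112     ] [355.2, 151.6] [ 0.36567372 -0.1211782   0.112     ]
[273.2, 253.6] [0.39963268 0.05891756 0.112     ] [397.6, 187.6] [0.40298109 0.06032015 0.112     ]
(1, 0) [ 0.51828578 -0.05994516  1.3788739 ] 79.00365500131655 [-0.3 -0.5  0.5 -0.7  0.7  0.4 -0.4  0.2 -0.2  0.3 -0.5  0.2  0.   0.
 -0.  -0.  -0.  -0.   0.  -0. ]
(0, 1) [ 0.51879585 -0.05808532  1.37149951] 78.5811332516525 [-0.  -0.   0.  -0.  -0.   0.  -0.  -0.  -0.   0.  -0.   0.   0.2  0.6
 -1.6 -0.8  0.1 -0.8  1.4 -0. ]
(1, 1) [ 0.51839614 -0.05925009  1.37588687] 78.8325107661039 [-0.3 -0.6  0.4 -0.6  0.4  0.4 -0.7  0.  -0.4  0.4 -0.8  0.3  0.2  0.4
 -1.8 -0.9 -0.4 -1.   1.1 -0.5]
[[ 0.49224965 -0.1916939   0.095     ]
 [ 0.53679552  0.0339511   0.0785    ]]
[[357.24309586 210.61610391]
 [350.64758252 240.91433649]] [[357.6, 210.2], [351.4, 240.6]] [[291.07943767 169.69361756]
 [320.7324864  158.39244073]]
```

```bash
python3 -m inch '0 0 0 0 0 -0.049 0.28;0 0 0 0 0 -0.049 0.28;0 0 0 0 0 -0.048 0.28;.022 .0275 0 0 0 0 .28;.022 .0275 0 0 0 0 .28;.022 .0275 0 0 0 0 .28;.022 .0275 0 0 0 0 .28;.022 .0275 0 0 0 0 .28;.022 .0275 0 0 0 0 .28;.022 .0275 0 0 0 0 .28;.022 .0275 0 0 0 0 .28;.022 .0275 0 0 0 0 .28;.022 .0275 0 0 0 0 .28;.022 .0275 0 0 0 0 .28;.022 .0275 0 0 0 0 .28;.022 .0275 0 0 0 0 .28;.022 .0275 0 0 0 0 .28' 12
cat >> h.py <<'E'
from scipy.spatial.transform import Rotation as Ro
Q=np.array([.5183,-.0596,np.radians(78.9)])
def w(P):
    c,s=np.cos(Q[2]),np.sin(Q[2]); return np.array([Q[0]+c*P[0]-s*P[1],Q[1]+s*P[0]+c*P[1],P[2]])
def st():
    s=r.get_state(); R=Ro.from_euler('xyz',s['eef_rot'],degrees=True).as_matrix(); return s,s['tcp_pos'],R
def go(X,yaw=None):
    s,p,R=st(); d=R.T@(np.array(X)-p); out=np.round(d,4)
    print("t",s['time_s'],"shift",out, "yaw",s['eef_rot'], "F",np.round(s['contact_force'],1),"wid",s['gripper_width'])
E
python3 -c "
from h import *
go(w([-.135,0,.20]))"
```

```text
time_s: 2.52
tcp_pos: [0.4536, 0.1977, 0.227]
eef_rot: [-180.0, -0.0, -11.1]
contact_force: [1.7, 0.6, 0.0]
gripper_width: 0.0244
t 2.5167 shift [0.113  0.3751 0.0268] yaw [-1.79954782e+02 -3.17106530e-02 -1.10854612e+01] F [1.7 0.6 0. ] wid 0.024422284620804858
```

```bash
python3 -m inch '.0094 .0313 0 0 0 0 .28;.0094 .0313 0 0 0 0 .28;.0094 .0313 0 0 0 0 .28;.0094 .0313 0 0 0 0 .28;.0094 .0313 0 0 0 0 .28;.0094 .0313 0 0 0 0 .28;.0094 .0313 0 0 0 0 .28;.0094 .0313 0 0 0 0 .28;.0094 .0313 0 0 0 0 .28;.0094 .0313 0 0 0 0 .28;.0094 .0313 0 0 0 0 .28;.0094 .0313 0 0 0 0 .28;0 0 .025 0 0 0 .28;0 0 .025 0 0 0 .28;0 0 0 0 0 0 .28;0 0 0 0 0 0 .28'
python3 - <<'E'
from h import *
go(w([-.135,0,.078]))
for n,c in(("top",(300,160,120,120)),("scene",(260,110,130,110))):
    crop(n,r.capture(n),*c,5,f"pics/{n}1.png")
E
```

```text
time_s: 3.85
tcp_pos: [0.4906, -0.1912, 0.1761]
eef_rot: [180.0, 0.2, -11.1]
contact_force: [0.3, 0.8, 0.5]
gripper_width: 0.0245
t 3.85 shift [0.0021 0.0004 0.0981] yaw [ 1.79957607e+02  1.50607175e-01 -1.11135818e+01] F [0.3 0.8 0.5] wid 0.024530100941083793
```

View pics/top1.png

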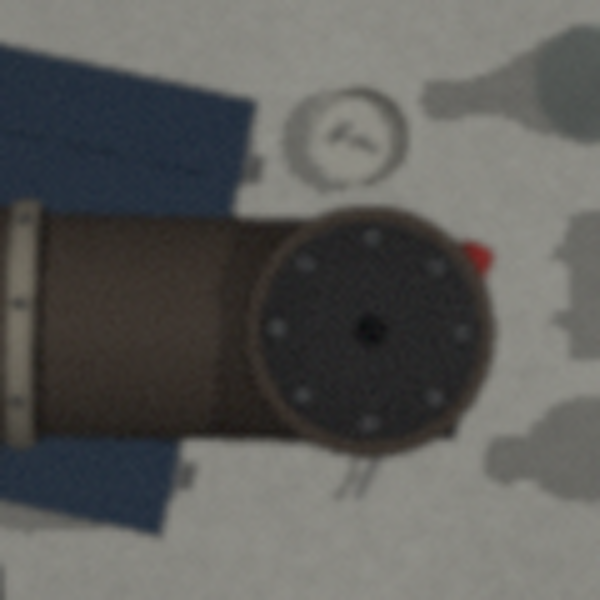

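View pics/scene1.png

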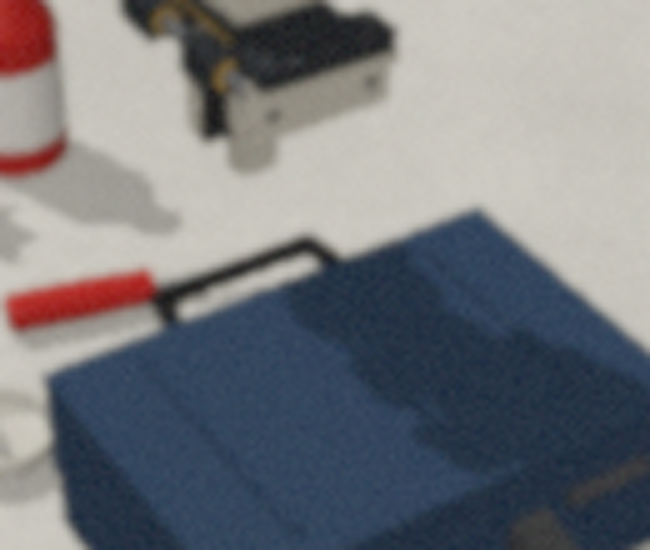

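Top is occluded by the arm. In the scene view the fingers hang straight above the middle of the handle, so I descend.

```bash
python3 -m inch '.002 0 .02 0 0 0 .28;0 0 .02 0 0 0 .28;0 0 .018 0 0 0 .28;0 0 .012 0 0 0 .28;0 0 .01 0 0 0 .28;0 0 .01 0 0 0 .28;0 0 .008 0 0 0 .28;0 0 0 0 0 0 .28;0 0 0 0 0 0 .28'
python3 - <<'E'
from h import *
go(w([-.135,0,.0765]))
crop("scene",r.capture("scene"),260,110,130,110,5,"pics/scene2.png")
E
```

```text
time_s: 4.7
tcp_pos: [0.4936, -0.1914, 0.0787]
eef_rot: [180.0, 0.0, -11.1]
contact_force: [0.1, 0.1, -0.4]
gripper_width: 0.0245
t 4.7 shift [-0.0011  0.0009  0.0022] yaw [ 1.79991107e+02  4.00914504e-03 -1.10873868e+01] F [ 0.1  0.1 -0.4] wid 0.024457162532097117
```

View pics/scene2.png

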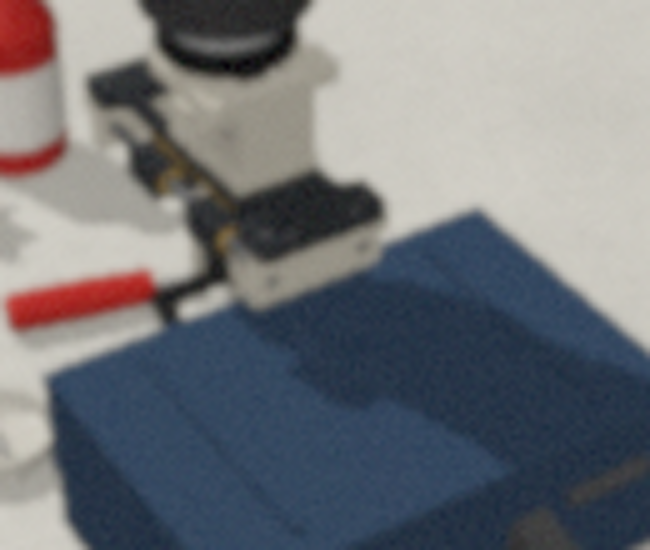

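No contact force and the fingers straddle the bar. I'll close the jaws.

```bash
python3 -m inch '0 0 .002 0 0 0 .2;0 0 0 0 0 0 .1;0 0 0 0 0 0 .1;0 0 0 0 0 0 .1;0 0 0 0 0 0 .1;0 0 0 0 0 0 .1' 12
python3 - <<'E'
from h import *
s,p,R=st(); print(p,s['contact_force'],s['moment'])
# arc increments: handle rel. hinge angle
a0=np.arctan2(.017,.230);L=np.hypot(.017,.23)
prev=None
for th in np.arange(0,1.86,.1):
    a=a0+th; P=(-L*np.cos(a),L*np.sin(a))
    if prev: print(round(th,2),"ty",round(-(P[0]-prev[0]),4),"tz",round(-(P[1]-prev[1]),4), P)
    prev=P
E
```

```text
time_s: 5.25
tcp_pos: [0.4935, -0.1919, 0.0769]
eef_rot: [180.0, -0.0, -11.1]
contact_force: [-1.2, -5.4, 0.7]
gripper_width: 0.0116
[ 0.49347846 -0.19192747  0.07689343] [-1.17805077 -5.35314789  0.682952  ] [-1.92928909  0.11720215  0.02461251]
0.1 ty -0.0028 tz -0.0229 (np.float64(-0.22715378993094984), np.float64(0.03987675663849691))
0.2 ty -0.0051 tz -0.0225 (np.float64(-0.2220379342799695), np.float64(0.06235507790616518))
0.3 ty -0.0073 tz -0.0219 (np.float64(-0.21470354898564661), np.float64(0.08421036784724341))
0.4 ty -0.0095 tz -0.021 (np.float64(-0.2052239168014165), np.float64(0.10522425562903867))
0.5 ty -0.0115 tz -0.02 (np.float64(-0.19369375507851427), np.float64(0.125186777431103))
0.6 ty -0.0135 tz -0.0187 (np.float64(-0.1802282693815104), np.float64(0.14389847433432268))
0.7 ty -0.0153 tz -0.0173 (np.float64(-0.1649620023923916), np.float64(0.16117238524850525))
0.8 ty -0.0169 tz -0.0157 (np.float64(-0.14804748960455616), np.float64(0.17683591496579204))
0.9 ty -0.0184 tz -0.0139 (np.float64(-0.1296537352385856), np.float64(0.19073255867492248))
1.0 ty -0.0197 tz -0.012 (np.float64(-0.10996452360793789), np.float64(0.2027234657055746))
1.1 ty -0.0208 tz -0.01 (np.float64(-0.08917658280683836), np.float64(0.21268882687836496))
1.2 ty -0.0217 tz -0.0078 (np.float64(-0.06749761906819203), np.float64(0.22052907159856552))
1.3 ty -0.0224 tz -0.0056 (np.float64(-0.04514424143156281), np.float64(0.22616586273257236))
1.4 ty -0.0228 tz -0.0034 (np.float64(-0.022339797457251558), np.float64(0.22954287932664993))
1.5 ty -0.023 tz -0.0011 (np.float64(0.0006878583886972614), np.float64(0.23062637934728344))
1.6 ty -0.023 tz 0.0012 (np.float64(0.02370864138100202), np.float64(0.22940553682042428))
1.7 ty -0.0228 tz 0.0035 (np.float64(0.046492535465662684), np.float64(0.22589255000104386))
1.8 ty -0.0223 tz 0.0058 (np.float64(0.06881189150433935), np.float64(0.2201225194922024))
```

```bash
python3 -m inch '0 .001 0 0 0 0 .1;0 -.0006 -.006 0 0 0 .1;0 -.001 -.0085 0 0 0 .1;0 -.0012 -.0084 0 0 0 .1;0 -.0015 -.0075 0 0 0 .1;0 -.0017 -.0075 0 0 0 .1;0 -.0019 -.0075 0 0 0 .1;0 0 0 0 0 0 .1'
python3 - <<'E'
from h import *
s,p,R=st(); print(p,s['contact_force'],s['moment'])
crop("scene",r.capture("scene"),240,80,160,120,5,"pics/scene3.png")
E
```

```text
time_s: 5.92
tcp_pos: [0.4951, -0.1841, 0.1236]
eef_rot: [-180.0, -0.1, -11.1]
contact_force: [1.3, 0.5, -1.5]
gripper_width: 0.0116
[ 0.49507291 -0.18411885  0.12358162] [ 1.27950655  0.53650806 -1.48409461] [ 0.13160511 -0.41948299 -0.01080008]
```

View pics/scene3.png

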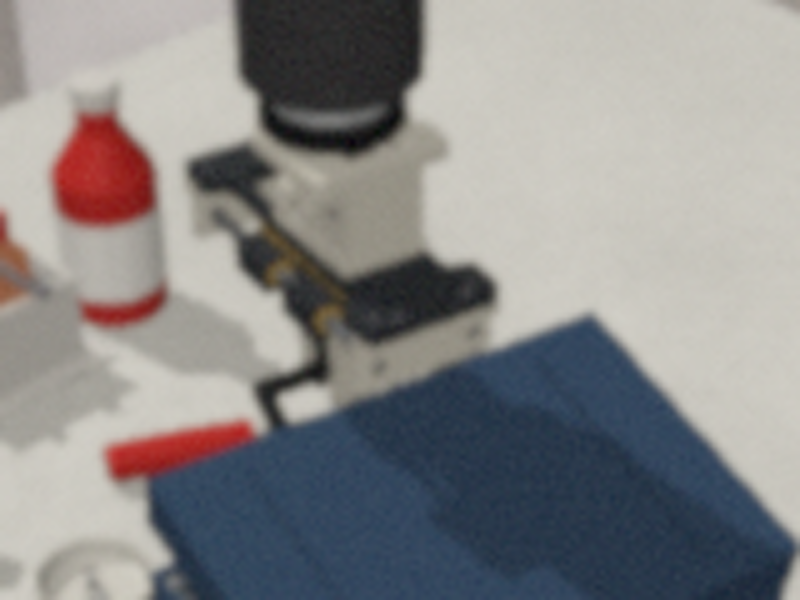

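The lid is up about 0.2 rad on the handle, with forces under 2 N. Continuing along the arc.

```bash
python3 -m inch '0 -.0022 -.0074 0 0 0 .1;0 -.0024 -.0073 0 0 0 .1;0 -.0027 -.0072 0 0 0 .1;0 -.003 -.0071 0 0 0 .1;0 -.0032 -.007 0 0 0 .1;0 -.0033 -.0069 0 0 0 .1;0 -.0036 -.0068 0 0 0 .1;0 -.0038 -.0067 0 0 0 .1;0 -.0041 -.0065 0 0 0 .1;0 -.0043 -.0064 0 0 0 .1;0 -.0045 -.0062 0 0 0 .1;0 -.0047 -.0061 0 0 0 .1;0 -.0049 -.006 0 0 0 .1;0 -.0051 -.0058 0 0 0 .1;0 -.0053 -.0055 0 0 0 .1'
python3 - <<'E'
from h import *
s,p,R=st(); q=p.copy();q[2]+=.0188; print(p,s['contact_force'],s['moment'])
h=w([.095,0,.0785]); d=q-h; x=d@[np.cos(Q[2]),np.sin(Q[2]),0]; print(x,d[2],np.hypot(x,d[2]),np.arctan2(d[2],-x)-.0738)
crop("scene",r.capture("scene"),220,60,200,160,4,"pics/scene4.png")
E
```

```text
time_s: 7.22
tcp_pos: [0.5058, -0.1299, 0.2229]
eef_rot: [179.8, -0.1, -11.1]
contact_force: [1.0, -9.6, 6.0]
gripper_width: 0.0117
[ 0.50584985 -0.12987848  0.22294774] [ 0.99099793 -9.60908574  5.99938304] [-3.3667751  -0.37458621 -0.02038818]
-0.16636068484572175 0.16324774218828986 0.23307874804861964 0.7021540780737456
```

View pics/scene4.png

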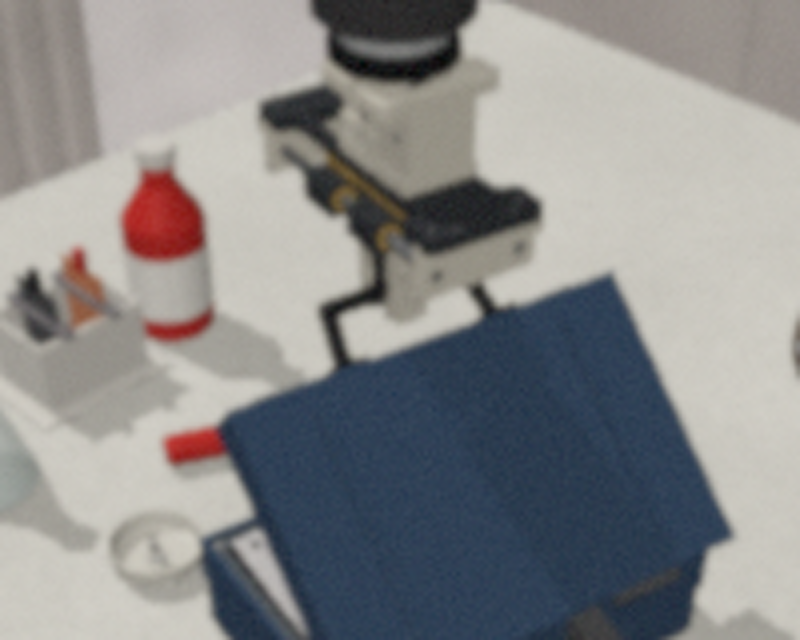

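Opening to 0.7 rad. There is an 11 N outward radial push, so I'm about a millimetre inside the true arc; I'll shift outward as I continue.

```bash
python3 -m inch '0 .001 -.001 0 0 0 .1;0 0 0 0 0 0 .1;0 -.0055 -.0054 0 0 0 .1;0 -.0056 -.0053 0 0 0 .1;0 -.0057 -.005 0 0 0 .1;0 0 0 0 0 0 .1'
python3 - <<'E'
from h import *
s,p,R=st(); q=p.copy();q[2]+=.0188; print(p,s['contact_force'],s['moment'])
h=w([.095,0,.0785]); d=q-h; x=d@[np.cos(Q[2]),np.sin(Q[2]),0]; print(x,d[2],np.hypot(x,d[2]),np.arctan2(d[2],-x)-.0738)
E
```

```text
time_s: 7.77
tcp_pos: [0.5091, -0.1135, 0.2394]
eef_rot: [179.9, -0.1, -11.1]
contact_force: [1.7, -6.6, 6.9]
gripper_width: 0.0114
[ 0.50912227 -0.11351507  0.23939435] [ 1.65670443 -6.61832374  6.88238905] [-2.64257126 -0.34180576  0.02054488]
-0.1496733808048957 0.17969434891889252 0.23386359262388837 0.802494268480731
```

```bash
python3 -m inch '0 .001 -.0012 0 0 0 .1;0 0 0 0 0 0 .1;0 -.006 -.005 0 0 0 .1;0 -.0061 -.0048 0 0 0 .1;0 -.0062 -.0045 0 0 0 .1;0 -.0064 -.0043 0 0 0 .1;0 -.0066 -.0041 0 0 0 .1;0 -.0067 -.0039 0 0 0 .1;0 0 0 0 0 0 .1'
python3 - <<'E'
from h import *
s,p,R=st(); q=p.copy();q[2]+=.0188; print(p,s['contact_force'],s['moment'])
h=w([.095,0,.0785]); d=q-h; x=d@[np.cos(Q[2]),np.sin(Q[2]),0]; print(x,d[2],np.hypot(x,d[2]),np.arctan2(d[2],-x)-.0738)
E
```

```text
time_s: 8.52
tcp_pos: [0.5162, -0.0765, 0.2662]
eef_rot: [180.0, -0.0, -11.1]
contact_force: [2.2, -3.9, 4.0]
gripper_width: 0.0112
[ 0.51623559 -0.07646985  0.26624129] [ 2.19969107 -3.8530948   4.00095621] [-1.56989097 -0.84987676 -0.00223381]
-0.11195169988687123 0.20654128809786787 0.23493081278684272 1.0002922337401217
```

```bash
python3 -m inch '0 -.0068 -.0038 0 0 0 .1;0 -.0069 -.0036 0 0 0 .1;0 -.007 -.0034 0 0 0 .1;0 -.0071 -.003 0 0 0 .1;0 -.0072 -.0028 0 0 0 .1;0 -.0073 -.0025 0 0 0 .1;0 -.0074 -.0023 0 0 0 .1;0 -.0075 -.002 0 0 0 .1;0 -.0075 -.0018 0 0 0 .1;0 0 0 0 0 0 .1'
python3 - <<'E'
from h import *
s,p,R=st(); q=p.copy();q[2]+=.0188; print(p,s['contact_force'],s['moment'])
h=w([.095,0,.0785]); d=q-h; x=d@[np.cos(Q[2]),np.sin(Q[2]),0]; print(x,d[2],np.hypot(x,d[2]),np.arctan2(d[2],-x)-.0738)
E
```

```text
time_s: 9.35
tcp_pos: [0.5285, -0.0119, 0.2906]
eef_rot: [-180.0, 0.0, -11.0]
contact_force: [2.6, -1.4, 2.2]
gripper_width: 0.0114
[ 0.52847245 -0.01192666  0.29063438] [ 2.55920281 -1.37892268  2.15340512] [-0.54513268 -0.97170638  0.03310539]
-0.04626008059272303 0.23093437599952554 0.23552214561424042 1.2992959811913118
```

Forces are low. Next stage, 1.3 to 1.75 rad.

```bash
python3 -m inch '0 -.0075 -.0014 0 0 0 .1;0 -.0076 -.0011 0 0 0 .1;0 -.0077 -.0009 0 0 0 .1;0 -.0077 -.0006 0 0 0 .1;0 -.0077 -.0003 0 0 0 .1;0 -.0077 0 0 0 0 .1;0 -.0077 .0002 0 0 0 .1;0 -.0077 .0004 0 0 0 .1;0 -.0077 .0006 0 0 0 .1;0 -.0076 .0009 0 0 0 .1;0 -.0076 .0012 0 0 0 .1;0 -.0076 .0014 0 0 0 .1;0 0 0 0 0 0 .1'
python3 - <<'E'
from h import *
s,p,R=st(); q=p.copy();q[2]+=.0188; print(p,s['contact_force'],s['moment'])
h=w([.095,0,.0785]); d=q-h; x=d@[np.cos(Q[2]),np.sin(Q[2]),0]; print(x,d[2],np.hypot(x,d[2]),np.arctan2(d[2],-x)-.0738)
E
```

```text
time_s: 10.43
tcp_pos: [0.5461, 0.0782, 0.2897]
eef_rot: [-180.0, 0.0, -11.1]
contact_force: [2.8, 0.2, -0.5]
gripper_width: 0.0115
[0.54614752 0.07818505 0.28972674] [ 2.81342397  0.23291913 -0.45363036] [-0.06049414 -0.71595475  0.01078492]
0.04556871456404275 0.23002674418886904 0.23449693130007182 1.6925660402821723
```

```bash
python3 -m inch '0 -.006 .0012 0 0 0 .1;0 -.006 .0013 0 0 0 .1;0 -.005 .0013 0 0 0 .1;0 -.004 .001 0 0 0 .1;0 -.003 .0009 0 0 0 .1;0 -.002 .0007 0 0 0 .1;0 0 0 0 0 0 .1'
python3 - <<'E'
from h import *
s,p,R=st(); q=p.copy();q[2]+=.0188; print(p,s['contact_force'],s['moment'])
h=w([.095,0,.0785]); d=q-h; x=d@[np.cos(Q[2]),np.sin(Q[2]),0]; print(x,d[2],np.hypot(x,d[2]),np.arctan2(d[2],-x)-.0738)
crop("scene",r.capture("scene"),220,40,200,200,3,"pics/scene5.png")
E
```

```text
time_s: 11.02
tcp_pos: [0.551, 0.1027, 0.2836]
eef_rot: [-180.0, 0.0, -11.1]
contact_force: [1.3, -0.8, -0.7]
gripper_width: 0.0116
[0.55104142 0.10268524 0.28355348] [ 1.29766964 -0.76573027 -0.74456236] [-0.20773161 -0.62439455 -0.0093114 ]
0.07055275570381367 0.22385348337713057 0.23470848590853566 1.802315265922066
```

View pics/scene5.png

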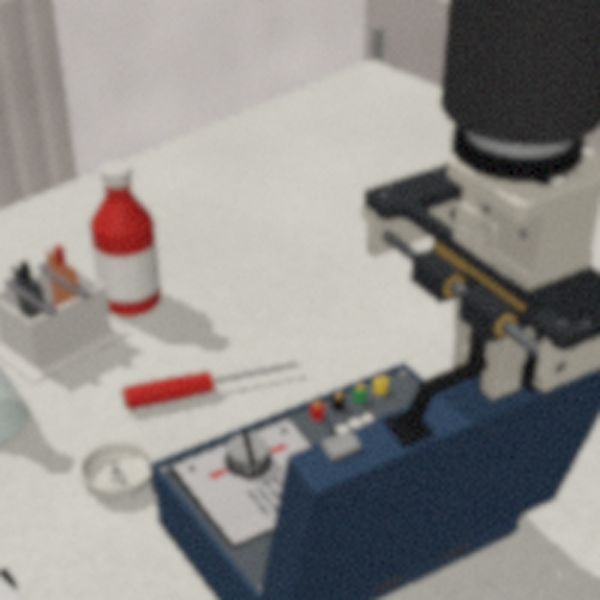

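The lid is nearly at its stop, and the cover with the fastener and red marks is visible. I'll creep until the stop pushes back.

```bash
python3 -m inch '0 -.002 .0007 0 0 0 .1;0 -.002 .0007 0 0 0 .1;0 0 0 0 0 0 .1'; python3 -m inch '0 -.002 .0007 0 0 0 .1;0 -.001 .0003 0 0 0 .1;0 0 0 0 0 0 .1'
```

```text
time_s: 11.32
tcp_pos: [0.5518, 0.1065, 0.2823]
eef_rot: [-180.0, 0.0, -11.1]
contact_force: [1.0, -0.1, 0.5]
gripper_width: 0.0113
time_s: 11.57
tcp_pos: [0.5521, 0.1078, 0.2818]
eef_rot: [179.9, 0.0, -11.1]
contact_force: [-0.8, -6.1, 3.3]
gripper_width: 0.0114
```

The lid is on its stop. Release, rise, and swing left to clear the view.

```bash
python3 -m inch '0 .001 0 0 0 0 .28;0 0 0 0 0 0 .28;0 0 0 0 0 0 .28;0 0 -.01 0 0 0 .28;0 0 -.02 0 0 0 .28;0 0 -.025 0 0 0 .28;0 0 -.025 0 0 0 .28;0 -.03 0 0 0 0 .28;-.01 -.038 0 0 0 0 .28;-.01 -.038 0 0 0 0 .28;-.01 -.038 0 0 0 0 .28;-.01 -.038 0 0 0 0 .28;-.01 -.038 0 0 0 0 .28;-.01 -.038 0 0 0 0 .28'
python3 - <<'E'
from h import *
for n,c in(("top",(260,150,120,120)),("scene",(230,130,150,120))):
    im=r.capture(n); cv2.imwrite(f"pics/{n}6f.png",im[:,:,::-1]);crop(n,im,*c,5,f"pics/{n}6.png")
    for t in("head","marks","cover_edge","cover","lid_handle"): print(n,t,[(d['xy'],round(d['p'],2)) for d in r.recognise(t,n)][:2])
E
```

```text
time_s: 12.73
tcp_pos: [0.5425, 0.375, 0.3623]
eef_rot: [-180.0, -0.0, -11.1]
contact_force: [0.9, -0.6, 0.3]
gripper_width: 0.0244
top head [([438.9, 212.9], 0.54), ([337.8, 199.4], 0.42)]
top marks [([323.2, 198.9], 0.69)]
top cover_edge [([323.7, 201.8], 0.72), ([369.6, 188.2], 0.17)]
top cover [([323.0, 201.1], 0.79), ([390.4, 222.3], 0.73)]
top lid_handle [([268.0, 202.9], 0.61)]
scene head [([302.1, 192.8], 0.53)]
scene marks [([305.2, 196.0], 0.97)]
scene cover_edge [([303.6, 196.1], 0.66)]
scene cover [([301.7, 197.9], 0.96)]
scene lid_handle [([368.2, 196.3], 0.78)]
```

View pics/top6.png

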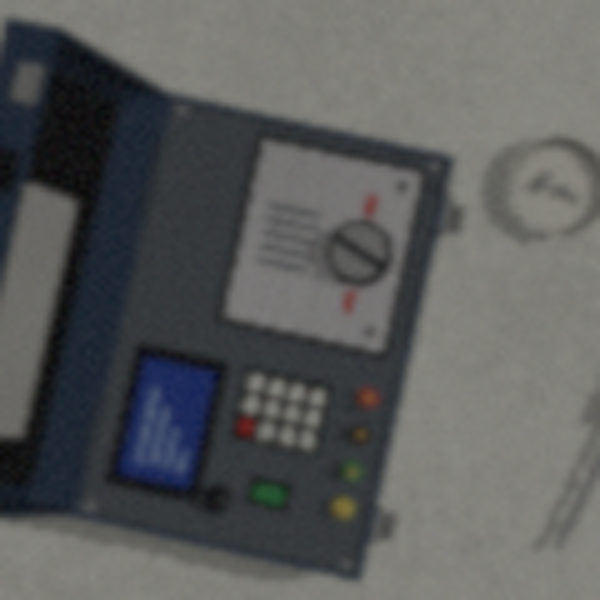

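View pics/scene6.png

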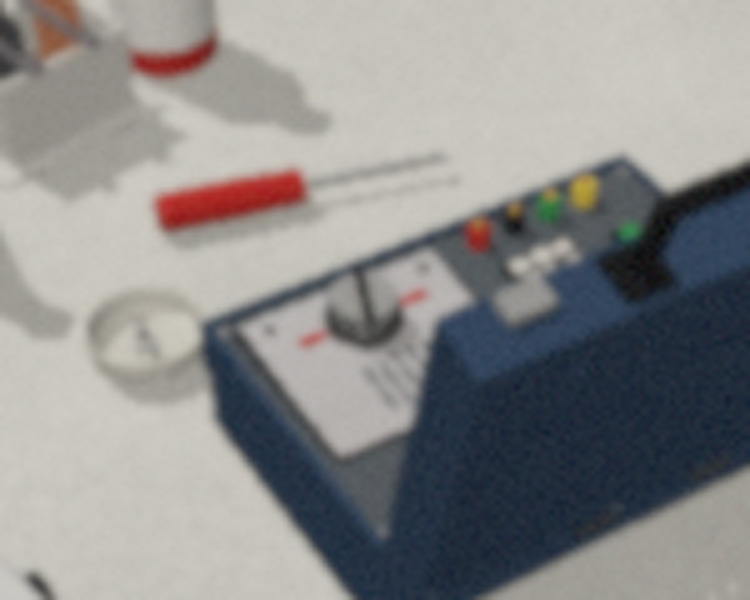

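Run:
```python
from h import *
im=cv2.imread("pics/top6f.png")[:,:,::-1];crop("t",im,318,185,30,30,20,"pics/top6z.png")
im=cv2.imread("pics/scene6f.png")[:,:,::-1];crop("t",im,285,178,40,30,18,"pics/scene6z.png")
f=lambda u,o:[(u[0]+.5)/5-.5+o[0],(u[1]+.5)/5-.5+o[1]]
for n,us,z in(("top",[(371,206),(349,301)],.0798),("scene",[(313,341),(413,297)],.0798),("top",[(360,250)],.0984),("scene",[(365,290)],.0984)):
    o=(260,150) if n=="top" else (230,130)
    B=[back(n,f(u,o),z) for u in us]; print(n,np.round(B,4),np.round(np.mean(B,0),4))
    if len(B)>1: d=B[0]-B[1]; print(np.linalg.norm(d),np.degrees(np.arctan2(d[1],d[0])))
# plate corners top
for u,z in(((262,140),.074),((422,172),.082),((386,353),.082),((224,318),.074)): print(back("top",f(u,(260,150)),z))
```

```text
top [[ 0.6029 -0.1258  0.0798]
 [ 0.5414 -0.1131  0.0798]] [ 0.5721 -0.1195  0.0798]
0.06278077355104603 -11.699374219922499
scene [[ 0.6032 -0.1243  0.0798]
 [ 0.5414 -0.1138  0.0798]] [ 0.5723 -0.1191  0.0798]
0.06270654630068793 -9.56389943358158
top [[ 0.5731 -0.1191  0.0984]] [ 0.5731 -0.1191  0.0984]
scene [[ 0.5702 -0.1196  0.0984]] [ 0.5702 -0.1196  0.0984]
[ 0.64453305 -0.05445482  0.074     ]
[ 0.62537767 -0.15805754  0.082     ]
[ 0.5086043 -0.1374988  0.082    ]
[ 0.52872398 -0.03293822  0.074     ]
```

View pics/top6z.png

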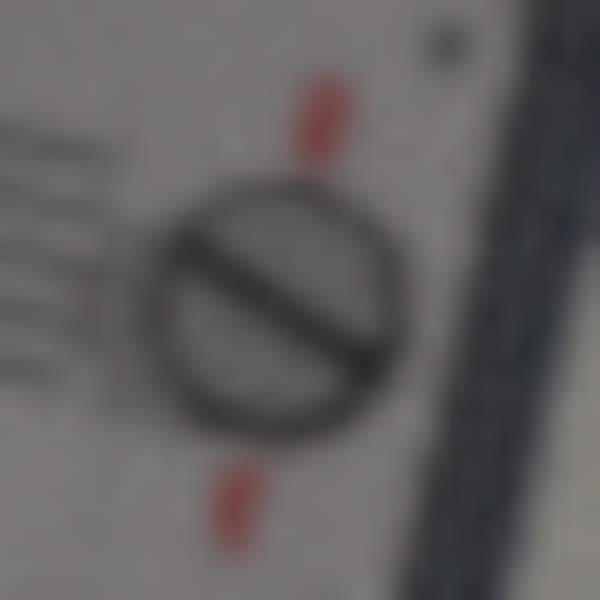

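View pics/scene6z.png

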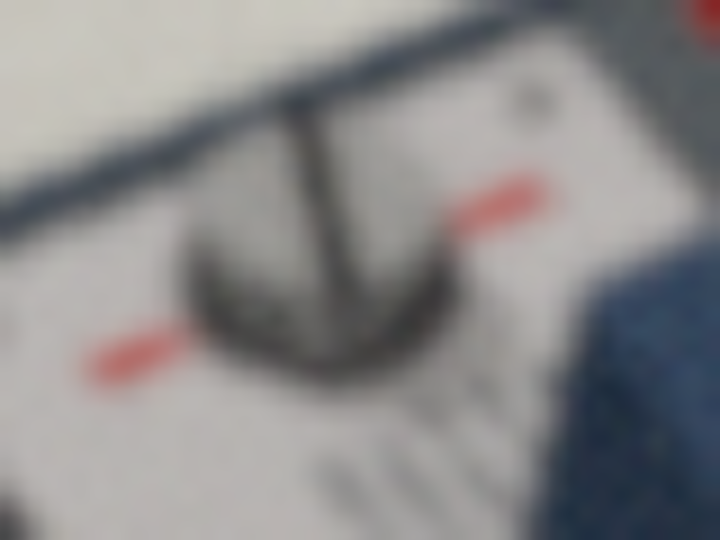

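The lid stays open after release. Top shows head centre at about (332,200), slot running (327,197)-(337,203), and the red marks at (334,191) and (329.5,210).

Run:
```python
from h import *
g=lambda u,o,s:[(u[0]+.5)/s-.5+o[0],(u[1]+.5)/s-.5+o[1]]
for n,us,z,o,s in(("top",[(185,243),(375,372)],.0984,(318,185),20),("top",[(325,118),(235,508)],.0798,(318,185),20),("scene",[(303,110),(342,300)],.0984,(285,178),18),("scene",[(105,372),(540,190)],.0798,(285,178),18),("top",[(275,310)]*2,.0984,(318,185),20)):
    B=[back(n,g(u,o,s),z) for u in us]; d=B[0]-B[1]; print(n,np.round(np.mean(B,0),4),np.linalg.norm(d),np.degrees(np.arctan2(d[1],d[0])))
c,s_=np.cos(Q[2]),np.sin(Q[2]); d=np.array([.572,-.1193])-Q[:2]; print("head in case",c*d[0]+s_*d[1],-s_*d[0]+c*d[1])
print(r.get_state()['joints']); go([.5722,-.1193,.16])
```

```text
top [ 0.5722 -0.1188  0.0984] 0.03637339839253866 57.12512796572963
top [ 0.5725 -0.1192  0.0798] 0.06442353486734852 -11.654630992706824
scene [ 0.5738 -0.1162  0.0984] 0.04242180510057655 -124.13298838865597
scene [ 0.571  -0.1193  0.0798] 0.07477577729317576 -10.899356645250311
top [ 0.5718 -0.1181  0.0984] 0.0 0.0
head in case -0.04824474243789581 -0.0641889774579802
[ 5.13451628e+01  1.61638547e+01  1.16249081e+01  3.55112942e-04
 -8.54217994e+01  2.74915273e+01]
t 13.3333 shift [0.1235 0.4766 0.2016] yaw [-1.79965342e+02 -1.84343888e-02 -1.11632873e+01] F [-0.5 -0.8 -0.3] wid 0.024824881389618393
```

```bash
python3 -m inch '.0088 .034 0 0 0 0 .64;.0088 .034 0 0 0 0 .64;.0088 .034 0 0 0 0 .64;.0088 .034 0 0 0 0 .64;.0088 .034 0 0 0 0 .64;.0088 .034 0 0 0 0 .64;.0088 .034 0 0 0 0 .64;.0088 .034 0 0 0 0 .64;.0088 .034 0 0 0 0 .64;.0088 .034 0 0 0 0 .64;.0088 .034 0 0 0 0 .64;.0088 .034 0 0 0 0 .64;.0088 .034 0 0 0 0 .64;.0088 .034 0 0 0 0 .64;0 0 0 0 0 0 .64'
python3 -m inch '0 0 .016 0 0 -.1183 .64;0 0 .018 0 0 -.1183 .64;0 0 .02 0 0 -.1183 .64;0 0 .02 0 0 -.1183 .64;0 0 .02 0 0 -.1183 .64;0 0 .02 0 0 -.1183 .64;0 0 .02 0 0 -.1183 .64;0 0 .02 0 0 -.1183 .64;0 0 .02 0 0 -.1183 .64;0 0 .02 0 0 -.1183 .64;0 0 0 0 0 0 .64;0 0 0 0 0 0 .64'
python3 -c "
from h import *
go([.572,-.119,.086])
print(r.get_state()['joints'])
crop('scene',r.capture('scene'),230,90,150,150,4,'pics/scene7.png')"
```

```text
time_s: 14.58
tcp_pos: [0.5716, -0.1231, 0.3614]
eef_rot: [179.9, 0.0, -11.4]
contact_force: [0.2, 0.9, -1.1]
gripper_width: 0.0561
time_s: 15.58
tcp_pos: [0.5717, -0.1183, 0.1671]
eef_rot: [-179.9, 0.1, 56.4]
contact_force: [-0.2, 0.6, 1.2]
gripper_width: 0.0563
t 15.5833 shift [-0.0003  0.0008  0.0811] yaw [-1.79929771e+02  7.66711810e-02  5.64461723e+01] F [-0.2  0.6  1.2] wid 0.05629199127458273
[ 7.49977955e+00  1.47061664e+01 -1.58353683e+01  1.35626416e-02
 -5.95617804e+01  1.38939464e+02]
```

View pics/scene7.png

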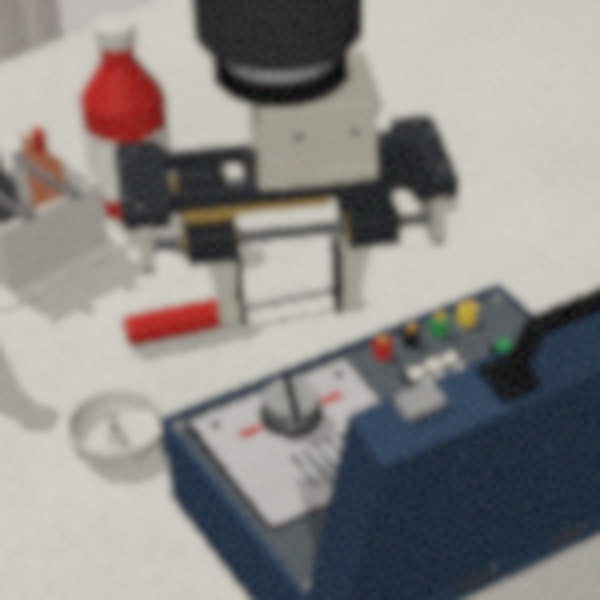

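The jaws hang centred over the head, with the slot roughly along the view direction. Descending.

```bash
python3 -m inch '0 0 .02 0 0 0 .64;0 0 .02 0 0 0 .64;0 .0005 .015 0 0 0 .64;0 0 .01 0 0 0 .64;0 0 .008 0 0 0 .64;0 0 .004 0 0 0 .64;0 0 0 0 0 0 .64;0 0 0 0 0 0 .64'
python3 -c "
from h import *
go([.572,-.119,.086])
crop('scene',r.capture('scene'),250,120,110,110,5,'pics/scene8.png')"
```

```text
time_s: 16.3
tcp_pos: [0.5732, -0.1182, 0.0911]
eef_rot: [179.9, -0.0, 56.7]
contact_force: [1.0, 0.6, -0.7]
gripper_width: 0.0565
t 16.3 shift [-0.0013 -0.0006  0.0051] yaw [ 1.79948125e+02 -2.51820562e-02  5.66553751e+01] F [ 1.   0.6 -0.7] wid 0.05648712653659629
```

View pics/scene8.png

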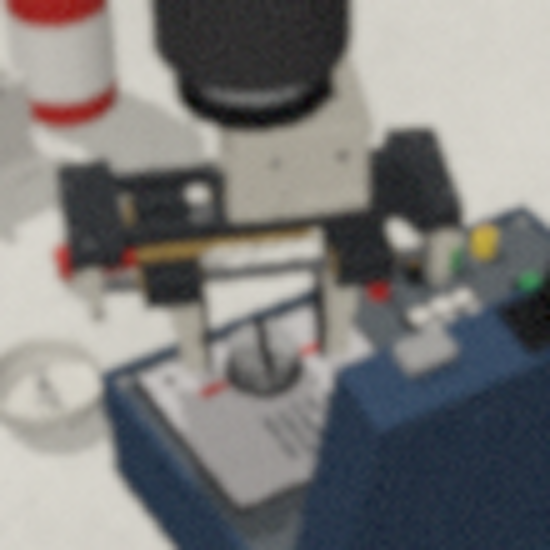

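```bash
python3 -m inch '-.001 0 .005 0 0 0 .64;0 0 0 0 0 0 .5;0 0 0 0 0 0 .38;0 0 0 0 0 0 .3;0 0 0 0 0 0 .3;0 0 0 0 0 0 .3;0 0 0 0 0 0 .3' 15
```

```text
time_s: 16.93
tcp_pos: [0.5724, -0.1192, 0.0855]
eef_rot: [180.0, -0.0, 56.7]
contact_force: [1.7, -1.1, -1.3]
gripper_width: 0.0357
```

Gripped at 35.7 mm, the head's diameter. Turning 68° clockwise.

```bash
python3 -m inch '0 0 0 0 0 .06 .3;0 0 0 0 0 .09 .3;0 0 0 0 0 .1 .3;0 0 0 0 0 .1 .3;0 0 0 0 0 .1 .3;0 0 0 0 0 .1 .3;0 0 0 0 0 .1 .3;0 0 0 0 0 .1 .3;0 0 0 0 0 .1 .3;0 0 0 0 0 .1 .3;0 0 0 0 0 .1 .3;0 0 0 0 0 .09 .3;0 0 0 0 0 .047 .3;0 0 0 0 0 0 .3;0 0 0 0 0 0 .3'
python3 -c "
from h import *
go([.572,-.119,.086])
crop('scene',r.capture('scene'),250,120,110,110,5,'pics/scene9.png')"
```

```text
time_s: 18.18
tcp_pos: [0.5722, -0.1188, 0.0854]
eef_rot: [-180.0, -0.0, -11.2]
contact_force: [2.0, 0.8, -0.9]
gripper_width: 0.0356
t 18.1833 shift [-0.0002  0.0002 -0.0006] yaw [-1.79987049e+02 -9.16100342e-03 -1.12297696e+01] F [ 2.   0.8 -0.9] wid 0.035604790190226054
```

View pics/scene9.png

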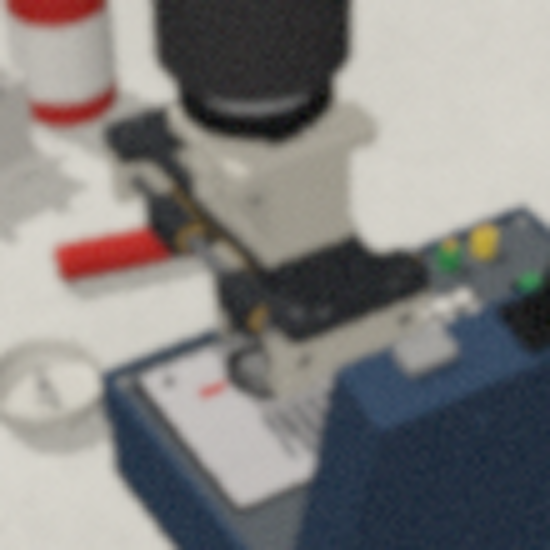

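Release and lift to check the slot.

```bash
python3 -m inch '0 0 0 0 0 0 .6;0 0 0 0 0 0 .6;0 0 0 0 0 0 .6;0 0 0 0 0 0 .6;0 0 -.01 0 0 0 .6;0 0 -.025 0 0 0 .6;0 0 -.03 0 0 0 .6;0 0 -.03 0 0 0 .6;0 0 -.02 0 0 0 .6;0 0 0 0 0 0 .6'
python3 - <<'E'
from h import *
im=r.capture('scene'); cv2.imwrite('pics/scene10f.png',im[:,:,::-1])
crop('s',im,270,165,60,50,12,'pics/scene10.png')
E
```

```text
time_s: 19.07
tcp_pos: [0.5747, -0.1194, 0.2065]
eef_rot: [-179.9, -0.5, -11.3]
contact_force: [0.0, -0.3, 0.6]
gripper_width: 0.0526
```

View pics/scene10.png

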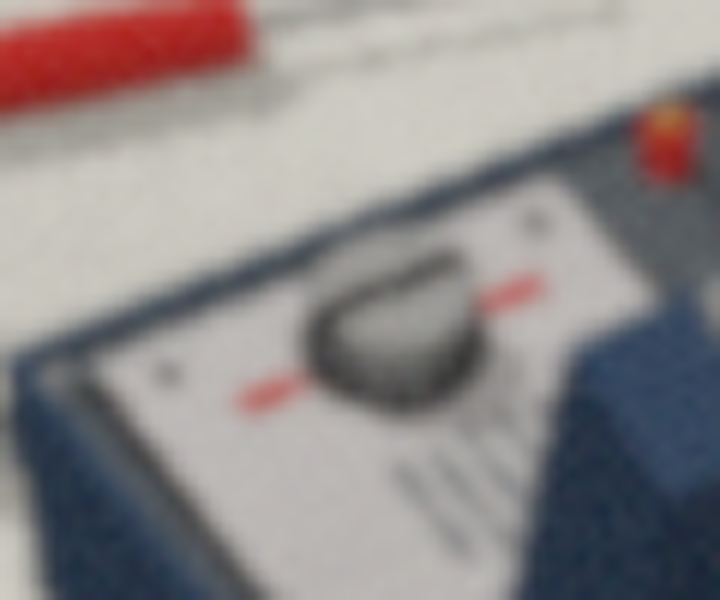

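The slot (crop (320,315)-(460,258), slope −22°) is parallel to the red marks (slope −21°), so it is lined up. I'll press with closed fingertips on the head's top, with the gripper's long side along the case's x so the corner screw holes stay free.

```bash
python3 -m inch '-.002 0 .02 0 -.008 0 .2;0 0 .025 0 0 0 0;0 0 .025 0 0 0 0;0 0 .015 0 0 0 0;0 0 .005 0 0 0 0;0 0 0 0 0 0 0;0 0 0 0 0 0 0;0 0 0 0 0 0 0' 20
python3 -c "
from h import *
go([.572,-.119,.0926]);print(st()[1])"
```

```text
time_s: 19.78
tcp_pos: [0.5704, -0.1185, 0.1115]
eef_rot: [-180.0, 0.4, -11.3]
contact_force: [0.5, -0.5, 0.4]
gripper_width: 0.005
t 19.7833 shift [0.0018 0.0001 0.0189] yaw [-179.98543871    0.36392326  -11.31923219] F [ 0.5 -0.5  0.4] wid 0.004983750684642144
[ 0.57038634 -0.11853484  0.11153432]
```

```bash
python3 -m inch '.001 0 .004 0 .007 0 0;0 0 .004 0 0 0 0;0 0 .002 0 0 0 0;0 0 0 0 0 0 0'; python3 -m inch '0 0 .002 0 0 0 0;0 0 0 0 0 0 0';python3 -m inch '0 0 .002 0 0 0 0;0 0 0 0 0 0 0'
```

```text
time_s: 20.12
tcp_pos: [0.5701, -0.1187, 0.1]
eef_rot: [180.0, 0.1, -11.3]
contact_force: [-0.9, 0.6, 0.2]
gripper_width: 0.0002
time_s: 20.28
tcp_pos: [0.5706, -0.1189, 0.0984]
eef_rot: [180.0, 0.1, -11.3]
contact_force: [-1.3, -1.4, 3.6]
gripper_width: 0.0007
time_s: 20.45
tcp_pos: [0.5707, -0.1191, 0.0966]
eef_rot: [180.0, 0.0, -11.3]
contact_force: [-1.4, -2.7, 5.0]
gripper_width: 0.0004
```

```bash
python3 -m inch '0 0 .001 0 0 0 0;0 0 .001 0 0 0 0;0 0 0 0 0 0 0';python3 -m inch '0 0 .001 0 0 0 0;0 0 .001 0 0 0 0;0 0 0 0 0 0 0';python3 -m inch '0 0 .001 0 0 0 0;0 0 0 0 0 0 0;0 0 0 0 0 0 0'
```

```text
time_s: 20.7
tcp_pos: [0.5707, -0.1191, 0.0946]
eef_rot: [180.0, 0.0, -11.3]
contact_force: [0.5, -3.8, 5.7]
gripper_width: 0.0006
time_s: 20.95
tcp_pos: [0.5707, -0.1193, 0.0929]
eef_rot: [180.0, 0.0, -11.3]
contact_force: [-2.0, -4.5, 7.0]
gripper_width: 0.0009
time_s: 21.2
tcp_pos: [0.5708, -0.1194, 0.0927]
eef_rot: [180.0, -0.0, -11.3]
contact_force: [-3.4, -3.9, 13.4]
gripper_width: 0.0008
```

At z 92.7 mm, which is the flush height of 92.6 mm, the force jumps from 7 to 13 N, so the hard stop is reached. I'll add a touch of preload and look.

```bash
python3 -m inch '0 0 .0005 0 0 0 0;0 0 0 0 0 0 0;0 0 0 0 0 0 0;0 0 0 0 0 0 0;0 0 0 0 0 0 0;0 0 0 0 0 0 0'
python3 - <<'E'
from h import *
im=r.capture('scene'); crop('s',im,255,130,130,110,6,'pics/scene11.png')
cv2.imwrite('pics/scene11f.png',im[:,:,::-1])
cv2.imwrite('pics/top11f.png',r.capture('top')[:,:,::-1])
s=r.get_state();print(s['tcp_pos'],s['contact_force'],s['time_s'])
E
```

```text
time_s: 21.7
tcp_pos: [0.5708, -0.1194, 0.0927]
eef_rot: [180.0, -0.0, -11.3]
contact_force: [-5.7, -2.8, 16.7]
gripper_width: 0.0004
[ 0.57084337 -0.11936694  0.09265501] [-4.83316407 -3.14158498 17.4866958 ] 21.8
```

View pics/scene11.png

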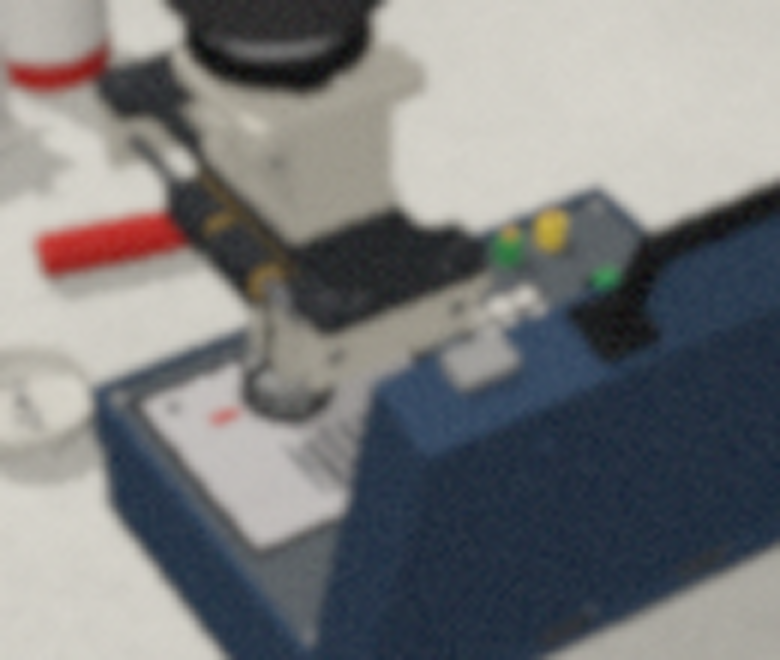

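View pics/top11f.png

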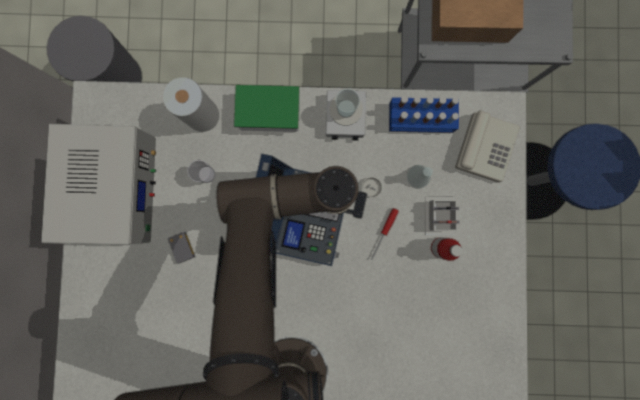

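The cover sits flush with the fingers pressing the head, and the lid is still open. The driver, dish, battery, flask, cell, bottle and beaker are where they were. Handing in while pressed.

```bash
python3 -c "
from plant import r
print(r.close_job()); s=r.get_state(); print(s['tcp_pos'],s['contact_force'],s['time_s'])"
```

```text
the job is handed in; nothing more can be done
None
the job is handed in; nothing more can be done
```

The lid is open on its stop, the fastener is lined up with the red marks, and the arm is still pressing the battery cover flush, so you can put in the two corner screws.

- **Lid:** I lifted it by the handle along its arc until the stop pushed back with about 6 N. The highest reading I took on the way was about 11 N, sideways. After I let go, it stayed open in every later picture.
- **Fastener:** I turned it 68° clockwise, then released it and lifted clear to look. The slot and the red marks were within about 1–2° of each other in the picture.
- **Cover:** I pressed it down with closed fingertips on the fastener head. The force rose to 7 N, then jumped to 13 N at 92.7 mm; the head's flush height is 92.6 mm, so the cover reached its stop. I handed in at about 17 N down, at 21.8 s.
- **Other things:** in the last top view they all look to be where they were. I compared them by eye and did not measure them.

The slot can't be seen while the fingers press on the head, so I didn't look at it again after pressing. The cover going fully home rather than stopping half-way shows it was still lined up. No check failed.

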